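# Close the filter housing: wing nut by hand, then with its wrench

## Robot

A 6-joint arm with a two-finger parallel gripper is mounted at the origin on the work surface. World frame = base frame: x ahead of the robot, y to its left, z up, the work surface at z = 0. Lengths are in mm, angles in rad, forces in N, time in s.
With the tool pointing down it reaches from about 275 to 750 mm from the base axis. Payload 10.2 kg.
Tool frame: the origin (TCP) lies at the very end of the fingers, on their centre line; the grasp point (between the pads) lies 19 mm behind it (ctrl.grip_depth is the distance from the TCP to the grasp point, in mm); z points along the fingers, x is the direction in which the jaws open and shut, and the axes are right-handed (so a half turn about z gives the same grasp; the last joint's range is limited). The gripper opens to 85 mm and grips with 20 to 120 N. Pads are 22 mm wide; open, the fingers measure 114 mm over their backs; the gripper's body (76 mm by 85 mm) begins 54 mm behind the grasp point. The pads swing forward as they close: fully open they stand 13 mm farther back than shut.
Start: joints at [-1.409, 0.313, 1.498, -0, 1.331, -0.223], TCP at [197.059, -486.62, 231.294] pointing down, gripper open.
Joint ranges: [-2.94, 2.94], [-0.97, 2.17], [0.19, 2.56], [-1.23, 4.37], [0.02, 3.11], [-2.88, 2.88]. Speed limits (rad/s): [2.39, 2.39, 3.01, 3.14, 3.14, 3.14].

## Interface

Orientations are given as a unit quaternion [w, x, y, z].
In Python, from rig import ctrl gives the robot as it stands.
- The arm moves only by the tool play_rows, never from a script. Its argument "motion" is a list of rows, each a list of 2 entries, a list of its own where there are three numbers: the shift along the tool's x, y, z in mm, then the turn, a rotation vector about the tool's x, y, z in degrees. A call has 1 to 20 rows; each row shifts and turns the commanded pose from where the row before left it, along the tool's axes as they then stand; what a row does not reach is not made up. A row lasts 1/12 s, in which the tool goes at most 41.7 mm and 7.16 degrees, less where a joint would pass 70% of its speed; a pose out of reach is approached as far as the arm can. A call with a gripper value outside its range is refused whole. "fingers" is the finger opening in mm, from 0 to 85.4, set as the call begins (left out, the last holds). The fingers move at their own pace and stop on an object; "squeeze" is the grip in N (left out, the last holds). Time passes only in rows, so rows that do not move let the fingers close. It gives the time, the measured TCP pose, the force and the opening at its end, in the units of the state.
- ctrl.sense(): the state, without advancing time (a new reading comes with each control period).
- ctrl.capture(name): name is "side" or "top"; returns the picture (384x512x3 uint8, red, green, blue); there is no depth.
- ctrl.get_calibration(name): a dict with "K" (3x3 intrinsics, pixels), "k1" (the pictures are not rectified: a ray, as slopes to the right and down, at radius r is drawn at 1 + k1 r^2 times it, then the intrinsics apply), "R" (3x3) and "t" (3): a world point X has camera coordinates R X + t. Camera axes: x right, y down, z forward; pixel columns grow to the right and rows downward; lengths in mm; the calibration is good to about 2 mm. A picture is of the moment at which its call begins. get_calibration takes no time and is no camera call.
- ctrl.finish_job(): hands the job in, once; it reports no verdict.
Trained networks look in the newest picture that a camera, given by its name, has taken for a name from the list of things; names that differ only in an ending like _2 or _b are one class to them, and where a whole thing is asked for, a point or a joint stands for the part that bears it (a point fixed in the world has none). Each returns a list of dicts, best first, with "p" (0 to 1); they miss things now and then, are a little off and sometimes report something else, mostly with a low value. They report only what shows in the picture. A call takes as long as a camera call. They do not tell look-alikes from the thing itself.
- ctrl.spot_in(camera, name): "position" ([column, row] as shares, 0 to 1, of the picture: columns of its width, rows of its height, amid what is visible of it).
The state is a dict: "time_s": time; "joints": joint angles; "dq": joint speeds; "tau": joint torques, N m; "eef_pos": TCP position; "ee_rot": TCP orientation; "force": force on the tool from outside, world axes, zero at the start; "wrist_torque": the same for the moment, N m; "grip_width": opening from 0.0 (shut) to 1.0 (fully open).
Only numpy, scipy, OpenCV 4.12 (cv2) and the standard library are available. Lean on these libraries where they do the work, as an engineer would, in place of code of your own. Each camera call takes 0.05 s, during which the arm holds its last target. There are 200 camera calls.

## Task

Close the filter housing that has the wing nut: turn the wing nut clockwise with the fingers until its wings line up with the two dark dashes on the lid, and let go. Then put the T-wrench with the slotted foot over the wings, tighten clockwise to the stop, where the wings point at the two brass dots, and leave the wrench standing upright on the nut. Leave the other T-wrench where it stands.

Things in the scene. Friction and masses are not known exactly. Their poses are not given: they have to be found in the camera images.
- wing_nut (a joint): Angle of the brass wing nut, rad, growing clockwise seen from above. Starts between -0.3 and 0.2; 1.05 is hand-tight, wings over the two dark dashes on the lid (0.85 to 1.25 will do); 1.65 is the hard stop, wings over the two brass dots. Stays where left; takes about 0.1 N m; does not rise or sink. Its housing is fixed, left or right; the like housing with a six-sided nut is not to be used.
- wing_nut_top (a point): Centre of the wing nut's top, on its upright turning axis, 98 mm above the table; turns with it: x along the wings, z up. The wings are one upright brass plate, 50 mm long (x), 10 thick (y), its top 40 mm clear above a 26 mm round flange 8 mm high, in the middle of a round steel lid 112 mm across whose top is 50 mm above the table.
- wing_key: Loose steel T-wrench with slotted foot, 280 g, upright on the table; origin: middle of its underside; z up, x along handle and slot. Handle bar 70 mm (x) by 14 (y), 18 tall, middle 84 up; shaft 12 thick. Foot 50 (x) by 46 (y), 32 high; slot 26 wide, 22 deep, open below and at both ends. On the nut its roof rests on the wing tops; it turns about 20 degrees loose before it drives.
- socket_key: The other steel T-wrench, not to be used or shifted: same handle and height, but a plain round foot 42 mm across. Stands loose and upright on the table; origin at the middle of its underside. The two wrenches may have swapped places.
Things that resemble listed ones, but are neither listed nor needed, are in the scene too. Leave any blue or turquoise look-alike of the wing_key alone.

How it is judged (in metres and radians):
On the way, in this order (a step that is already met when the one before it is completed fails the run):
1. the fingers, without the wrench, have turned the wing nut to about hand-tight (0.8 to 1.3 rad) (contact force between the fingers and wing_nut above 0.5 N and value of joint wing_nut between 0.8 and 1.3 rad and horizontal distance between wing_key and wing_nut_top above 0.06 m), for 0.05 s.
2. the fingers have let go of the nut, hand-tight (0.8 to 1.35 rad), and the slotted wrench is seated over its wings (contact force between the fingers and wing_nut below 0.1 N and value of joint wing_nut between 0.8 and 1.35 rad and horizontal distance between wing_key and wing_nut_top below 0.02 m and z of wing_key in the frame of wing_nut_top below -0.012 m and angle between wing_key's own z axis and vertical below 0.17 rad), for 0.1 s.
At the end, for the whole second after the job is handed in: The wing nut is within 0.17 rad (10 degrees) of its stop, and the slotted wrench stands on it, released and at rest: within 20 mm of the nut's axis, upright within 10 degrees, its slot at least 12 mm down over the wings (value of joint wing_nut above 1.48 rad and contact force between the fingers and wing_nut below 0.1 N and linear speed of wing_key below 0.02 m/s and horizontal distance between wing_key and wing_nut_top below 0.02 m and z of wing_key in the frame of wing_nut_top below -0.012 m and angle between wing_key's own z axis and vertical below 0.17 rad); the robot touches nothing.
It fails at once if the fingers turn the wing nut beyond hand-tight (past 1.4 rad): the last part is for the wrench (contact force between the fingers and wing_nut above 0.5 N and value of joint wing_nut above 1.4 rad).
It fails at once if the other T-wrench is shifted by more than 40 mm (distance of socket_key from where it was at the start of the episode above 0.04 m).
It also fails if it takes over 51 s, if anything falls off the work surface, if the arm or the gripper's body presses on something with over 40 N, if the wrist force passes 120 N, or if a joint passes its speed limit or range.

## Working session

There is one attempt and no reset: what is moved stays moved. The work goes in short steps, Python scripts to look and compute and a tool call to move; the robot and the scene stay as the last step left them, time stands still between calls to the robot, and variables do not carry over. Pictures are saved under pics/ and viewed, about 8 in all and at most 12, crops included, and the job is handed in when it is done.

Besides the shell and the picture viewer there is one more tool, called after ">>>" as name(argument=value, ...) on one line, values as JSON. play_rows: Moves the arm, as the interface text tells. Its arguments: {"type":"object","properties":{"motion":{"type":"array"},"fingers":{"type":"number"},"squeeze":{"type":"number"}},"required":["motion"]}

```bash
ls; mkdir -p pics
cat > h.py <<'E'
import numpy as np, cv2
from rig import ctrl
def snap(cam,fn=None):
    im=ctrl.capture(cam)
    if fn: cv2.imwrite('pics/'+fn,cv2.cvtColor(im,cv2.COLOR_RGB2BGR))
    return im
def proj(cam,P):
    c=ctrl.get_calibration(cam);X=np.atleast_2d(P)@np.array(c['R']).T+np.array(c['t'])
    s=X[:,:2]/X[:,2:];s=s*(1+c['k1']*(s**2).sum(1,keepdims=True));K=np.array(c['K'])
    return s@K[:2,:2].T+K[:2,2]
def unproj(cam,uv,z):
    c=ctrl.get_calibration(cam);K=np.array(c['K']);R=np.array(c['R']);t=np.array(c['t'])
    d=cv2.undistortPoints(np.float64(uv).reshape(-1,1,2),K,np.array([c['k1'],0,0,0,0.])).reshape(-1,2)
    r=np.c_[d,np.ones(len(d))]@R; o=-R.T@t
    return o+r*((z-o[2])/r[:,2:])
E
python3 - <<'E'
from h import *
a=snap('top','t0.png');b=snap('side','s0.png')
for c in('top','side'):
    k=ctrl.get_calibration(c);print(c,np.round(-np.array(k['R']).T@k['t']),k['k1'],np.array(k['K'])[0,0])
    for n in('wing_nut','wing_key','socket_key'):
        print(n,[(round(d['p'],2),np.round(np.array(d['position'])*[512,384])) for d in ctrl.spot_in(c,n)])
print(ctrl.sense())
E
```

```text
pics
top [423. -11. 930.] -0.0012798308417897573 402.6481253348941
wing_nut [(0.83, array([365., 175.]))]
wing_key [(0.77, array([278., 252.])), (0.69, array([289., 163.])), (0.61, array([261., 202.]))]
socket_key [(0.82, array([249., 128.]))]
side [298. 423. 623.] 0.013131512529552756 404.82727773412563
wing_nut [(0.81, array([297., 115.]))]
wing_key [(0.93, array([281., 260.])), (0.74, array([246., 175.])), (0.7, array([340., 217.])), (0.56, array([275., 207.]))]
socket_key [(0.81, array([192., 183.]))]
{'time_s': 0.4, 'joints': array([-1.40941563e+00,  3.12989853e-01,  1.49779784e+00,  1.38787319e-05,
        1.33100042e+00, -2.23405449e-01]), 'dq': array([-0.00106488, -0.00053604, -0.00192363, -0.00135853,  0.0012388 ,
       -0.00078382]), 'tau': array([-1.69419709e-03, -4.11816752e+01, -2.59665781e+01, -2.40008540e-04,
        1.19010419e-03,  1.05529699e-05]), 'eef_pos': array([ 197.049243  , -486.58745814,  231.21130616]), 'ee_rot': array([-7.58333013e-05,  8.29264089e-01, -5.58856923e-01, -6.20194901e-05]), 'force': array([-0.78540376,  0.72557314,  0.15527886]), 'wrist_torque': array([-0.02084916,  0.04702899,  0.02281962]), 'grip_width': 1.002812033957711}
```

```bash
python3 -c "
import cv2,numpy as np
a=cv2.imread('pics/t0.png');b=cv2.imread('pics/s0.png')
cv2.imwrite('pics/v1.png',cv2.resize(a,(800,600),interpolation=cv2.INTER_CUBIC))
cv2.imwrite('pics/v2.png',cv2.resize(b,(800,600),interpolation=cv2.INTER_CUBIC))"
```

```text
(no output)
```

View pics/v1.png

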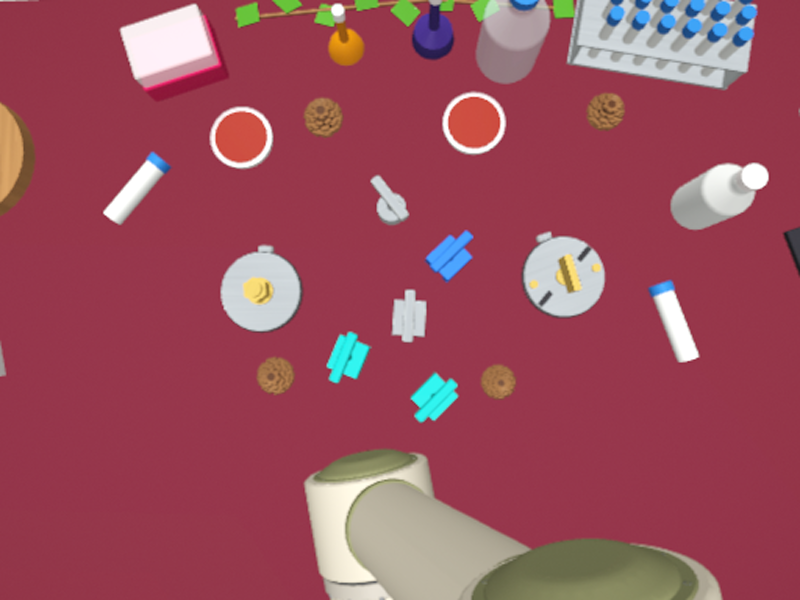

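View pics/v2.png

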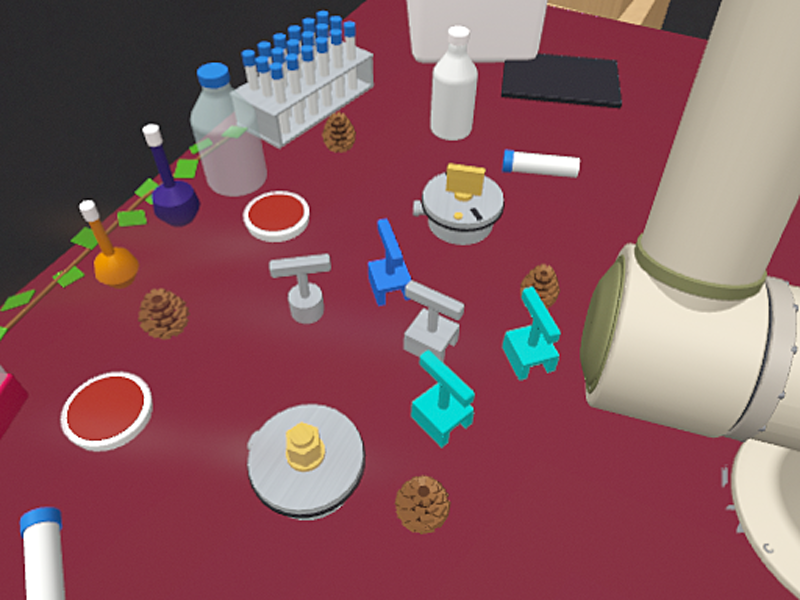

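The top view (800x600) shows these possible matches for the wing_key:
- grey slotted wrench at (409,316)
- blue look-alike at (449,256)
- turquoise look-alikes at (348,357) and (435,398)
- round-foot socket_key at (390,200)

I choose the grey slotted one. The wing nut housing is the right one, at (564,276). The six-sided nut is on the left at (260,290). Next is a close crop with measurements.

Run:
```python
from h import *
a=cv2.imread('pics/t0.png');b=cv2.imread('pics/s0.png')
f=lambda im,u,v,w,h:cv2.resize(im[v:v+h,u:u+w],(400,300),interpolation=cv2.INTER_CUBIC)
m=np.vstack([np.hstack([f(a,325,145,80,60),f(a,221,172,80,60)]),np.hstack([f(b,255,95,80,60),f(b,240,170,80,60)])])
cv2.imwrite('pics/v3.png',m)
print(unproj('top',[[361,177]],50),unproj('top',[[365,174.5]],98),unproj('top',[[262,202]],93))
```

```text
[[ 515.62899201 -224.46871395   50.        ]] [[ 515.57851258 -221.26457345   98.        ]] [[463.46569325  -7.11835277  93.        ]]
```

View pics/v3.png

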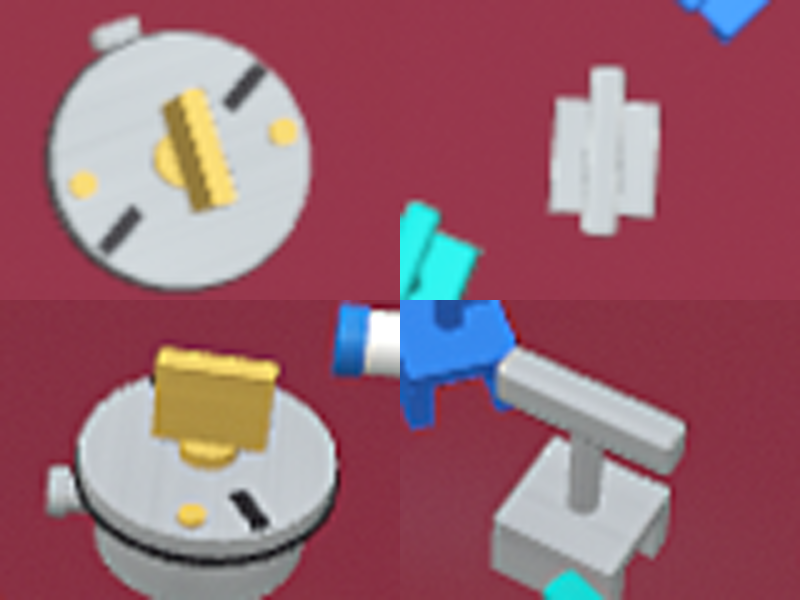

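The crop confirms the choices. The grey wrench has a slotted foot, and the wing-nut lid carries two dashes and two dots. The wing is about 55° counter-clockwise of the dashes, so the nut is at about 0.08 rad.

Run:
```python
from h import *
T=lambda p,o:np.array(p)/5+o-0.4
o=np.array([325,145])
d=unproj('top',T([[243,88],[121,230],[283,131],[84,184]],o),50);print(d.round(1),d.mean(0))
w=unproj('top',T([[194,92],[223,203]],o),98);print(w,w.mean(0),np.linalg.norm(w[1]-w[0]))
k=unproj('top',T([[208,68],[199,235]],[221,172]),93);print(k,k.mean(0),np.linalg.norm(k[1]-k[0]))
f=unproj('top',T([[156,98],[259,103],[150,214],[255,217]],[221,172]),32);print(f,f.mean(0))
for v in (d[0]-d[1],d[2]-d[3],w[0]-w[1],k[0]-k[1]):print(np.degrees(np.arctan2(v[1],v[0])))
# side check
s=unproj('side',np.array([[160,350],[278,370],[155,363],[272,380]])/5+np.array([255,95])-.4,98);print(s,s.mean(0))
s=unproj('side',np.array([[513,352],[682,432]])/5+np.array([240-80,170])-.4-[0,60],93);print(s,s.mean(0))
```

```text
[[ 547.6 -252.4   50. ]
 [ 486.4 -196.8   50. ]
 [ 528.3 -269.    50. ]
 [ 506.9 -181.4   50. ]] [ 517.30428631 -224.89589351   50.        ]
[[ 539.6182032  -218.96949234   98.        ]
 [ 493.19013146 -228.95317962   98.        ]] [ 516.40416733 -223.96133598   98.        ] 47.4893657242351
[[498.52344957  -8.28805844  93.        ]
 [429.11269889  -3.06424221  93.        ]] [463.81807423  -5.67615032  93.        ] 69.60704394177618
[[491.07930275  15.45773937  32.        ]
 [487.83482694 -30.53187402  32.        ]
 [439.3387724   19.13719815  32.        ]
 [437.04264519 -27.55838264  32.        ]] [463.82388682  -5.87382979  32.        ]
-42.26506901066308
-76.2961331143161
12.135828600339106
-4.303936362502459
[[471.27346641 -60.59391983  98.        ]
 [429.51379708 -70.56131173  98.        ]
 [470.28138784 -53.81506745  98.        ]
 [429.63063342 -64.98953145  98.        ]] [450.17482119 -62.48995762  98.        ]
[[496.21779132 -11.11590213  93.        ]
 [428.88381597  -4.09680785  93.        ]] [462.55080364  -7.60635499  93.        ]
```

>>> play_rows(motion=[[[-10.25,-32.9,0],[0,0,0]],[[-10.25,-32.9,0],[0,0,0]],[[-10.25,-32.9,0],[0,0,0]],[[-10.25,-32.9,0],[0,0,0]],[[-10.25,-32.9,0],[0,0,0]],[[-10.25,-32.9,0],[0,0,0]],[[-10.25,-32.9,0],[0,0,0]],[[-10.25,-32.9,0],[0,0,0]],[[-10.25,-32.9,0],[0,0,0]],[[-10.25,-32.9,0],[0,0,0]],[[-10.25,-32.9,0],[0,0,0]],[[-10.25,-32.9,0],[0,0,0]]], fingers=55, squeeze=40)

```text
time_s: 1.4
eef_pos: [518.0, -223.0, 231.4]
ee_rot: [0.0, 0.829, -0.559, 0.0]
force: [0.4, -0.6, -0.3]
grip_width: 0.646
```

>>> play_rows(motion=[[[0,0,0],[0,0,-7]],[[0,0,0],[0,0,-7]],[[0,0,0],[0,0,-7]],[[0,0,0],[0,0,-7]],[[0,0,0],[0,0,-7]],[[0,0,0],[0,0,-7]],[[0,0,0],[0,0,-7]],[[0,0,0],[0,0,-7]],[[0,0,0],[0,0,-7]],[[0,0,0],[0,0,-7]],[[0,0,0],[0,0,-7]],[[0,0,0],[0,0,-7]],[[0,0,0],[0,0,-7]],[[0,0,0],[0,0,-7]],[[0,0,0],[0,0,-7]],[[0,0,0],[0,0,-7]],[[0,0,0],[0,0,-7]],[[0,0,0],[0,0,-7]],[[0,0,0],[0,0,-7]],[[0,0,0],[0,0,-7]]])

```text
time_s: 3.07
eef_pos: [516.8, -224.4, 231.2]
ee_rot: [-0.0, 0.807, 0.591, -0.0]
force: [0.5, 0.1, 0.7]
grip_width: 0.646
```

>>> play_rows(motion=[[[0,0,15],[0,0,-7]],[[0,0,15],[0,0,-7]],[[0,0,15],[0,0,-7]],[[0,0,15],[0,0,-7]],[[0,0,15],[0,0,-2.5]],[[0,0,15],[0,0,0]],[[0,0,0],[0,0,0]]])

```text
time_s: 3.65
eef_pos: [515.7, -223.7, 138.6]
ee_rot: [-0.003, 0.626, 0.78, -0.0]
force: [-0.6, 0.8, -0.4]
grip_width: 0.646
```

```bash
cat >> h.py <<'E'
from scipy.spatial.transform import Rotation as Ro
def pose():
    s=ctrl.sense();q=s['ee_rot'];R=Ro.from_quat([q[1],q[2],q[3],q[0]]).as_matrix()
    return s,s['eef_pos'],R
def go(x,y,z,yaw):
    s,p,R=pose();a=np.degrees(np.arctan2(R[1,0],R[0,0]))
    print('t',round(s['time_s'],2),'p',p.round(1),'yaw',round(a,1),'q6',np.degrees(s['joints'][5]).round(1),'F',s['force'].round(1),'M',s['wrist_torque'].round(2),'g',round(s['grip_width']*85.4,1),'tilt',R[:,2].round(3))
    print('shift',(R.T@(np.array([x,y,z])-p)).round(1),'rz',round((a-yaw+180)%360-180,1))
E
python3 - <<'E'
from h import *
go(517,-224.5,68,102.5)
a=snap('side','s1.png')
cv2.imwrite('pics/v4.png',cv2.resize(a[60:210,220:420],(800,600),interpolation=cv2.INTER_CUBIC))
E
```

```text
t 3.65 p [ 515.7 -223.7  138.6] yaw 102.5 q6 -137.9 F [-0.6  0.8 -0.4] M [ 0.03 -0.01 -0.01] g 55.2 tilt [-0.004  0.003 -1.   ]
shift [-1.4  1.3 70.6] rz 0.0
```

View pics/v4.png

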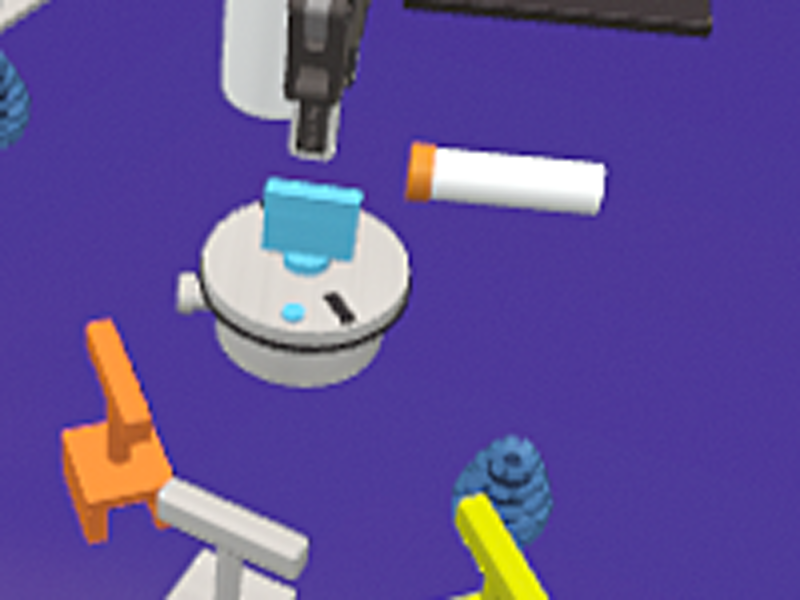

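The fingers at (315,150) are centred above the wing plate at (312,215), aligned across it. The colours are swapped in this view. I'll descend and grip.

>>> play_rows(motion=[[[0,1,7],[0,0,0]],[[-1,0,7],[0,0,0]],[[0,0,9],[0,0,0]],[[0,0,9],[0,0,0]],[[0,0,9],[0,0,0]],[[0,0,9],[0,0,0]],[[0,0,9],[0,0,0]],[[0,0,7],[0,0,0]],[[0,0,4],[0,0,0]],[[0,0,0],[0,0,0]]])

```text
time_s: 4.53
eef_pos: [517.7, -225.0, 70.3]
ee_rot: [-0.001, 0.626, 0.78, -0.0]
force: [-0.2, -0.4, -0.2]
grip_width: 0.647
```

>>> play_rows(motion=[[[0,0,0],[0,0,0]],[[0,0,0],[0,0,0]],[[0,0,0],[0,0,0]],[[0,0,0],[0,0,0]],[[0,0,0],[0,0,0]],[[0,0,0],[0,0,0]],[[0,0,0],[0,0,0]],[[0,0,0],[0,0,0]],[[0,0,0],[0,0,0]],[[0,0,0],[0,0,0]]], fingers=0)

```text
time_s: 5.37
eef_pos: [518.0, -223.6, 71.9]
ee_rot: [-0.001, 0.625, 0.78, 0.001]
force: [-0.7, 9.5, 6.6]
grip_width: 0.103
```

Run:
```python
from h import *
go(517,-224.5,68,102.5)
```

```text
t 5.37 p [ 518.  -223.6   71.9] yaw 102.6 q6 -137.9 F [-0.7  9.5  6.6] M [ 1.29  0.28 -0.01] g 8.8 tilt [-0.     0.002 -1.   ]
shift [-0.7 -1.2  3.9] rz 0.1
```

The plate is gripped. Next I turn it 54.5° clockwise.

>>> play_rows(motion=[[[-0.5,0,0],[0,0,4]],[[-0.5,0,0],[0,0,5]],[[0,0,0],[0,0,5]],[[0,0,0],[0,0,5]],[[0,0,0],[0,0,5]],[[0,0,0],[0,0,5]],[[0,0,0],[0,0,5]],[[0,0,0],[0,0,5]],[[0,0,0],[0,0,5]],[[0,0,0],[0,0,5]],[[0,0,0],[0,0,4]],[[0,0,0],[0,0,2]],[[0,0,0],[0,0,0]],[[0,0,0],[0,0,0]]])

```text
time_s: 6.53
eef_pos: [517.5, -225.3, 71.9]
ee_rot: [-0.001, 0.915, 0.403, -0.001]
force: [-6.0, 4.9, 7.8]
grip_width: 0.105
```

Run:
```python
from h import *
go(517,-224.5,68,102.5)
```

```text
t 6.53 p [ 517.5 -225.3   71.9] yaw 47.6 q6 -83.0 F [-6.   4.9  7.8] M [ 0.69  0.96 -0.12] g 9.0 tilt [-0.002  0.001 -1.   ]
shift [ 0.3 -0.9  3.9] rz -54.9
```

>>> play_rows(motion=[[[0,0,0],[0,0,0]],[[0,0,0],[0,0,0]],[[0,0,0],[0,0,0]],[[0,0,0],[0,0,0]],[[0,0,0],[0,0,0]],[[0,0,0],[0,0,0]],[[0,0,-8],[0,0,0]],[[0,0,-15],[0,0,0]],[[0,0,-20],[0,0,0]],[[0,0,-20],[0,0,0]],[[0,0,-20],[0,0,0]],[[0,0,0],[0,0,-7]],[[0,0,0],[0,0,-7]],[[0,0,0],[0,0,-7]],[[0,0,0],[0,0,-7]],[[0,0,0],[0,0,-7]],[[0,0,0],[0,0,-3]],[[0,0,0],[0,0,0]]], fingers=50)

```text
time_s: 8.03
eef_pos: [518.3, -226.2, 154.9]
ee_rot: [0.0, 0.733, 0.68, 0.0]
force: [1.1, 0.3, 0.6]
grip_width: 0.586
```

Run:
```python
from h import *
go(463.8,-6.5,145,85.7)
```

```text
t 8.03 p [ 518.3 -226.2  154.9] yaw 85.7 q6 -121.1 F [1.1 0.3 0.6] M [0.03 0.03 0.01] g 50.1 tilt [ 0. -0. -1.]
shift [214.9 -71.    9.8] rz -0.0
```

>>> play_rows(motion=[[[20,-7,0],[0,0,0]],[[25,-8,0],[0,0,0]],[[30,-10,0],[0,0,0]],[[30,-10,0],[0,0,0]],[[30,-10,0],[0,0,0]],[[30,-10,0],[0,0,0]],[[25,-8,0],[0,0,0]],[[15,-5,0],[0,0,0]],[[10,-3,0],[0,0,0]],[[0,0,0],[0,0,0]],[[0,0,0],[0,0,0]]])

```text
time_s: 8.95
eef_pos: [464.4, -6.6, 154.6]
ee_rot: [0.0, 0.734, 0.679, 0.0]
force: [0.3, -0.3, 0.0]
grip_width: 0.583
```

Run:
```python
from h import *
go(463.8,-6.5,65,85.7)
a=snap('side');b=snap('top')
m=np.hstack([cv2.resize(a[130:280,190:340],(400,400),interpolation=3),cv2.resize(b[142:212,330:400],(400,400),interpolation=3)])
cv2.imwrite('pics/v5.png',cv2.cvtColor(m,cv2.COLOR_RGB2BGR))
```

```text
t 8.95 p [464.4  -6.6 154.6] yaw 85.5 q6 -100.8 F [ 0.3 -0.3  0. ] M [-0.   -0.01  0.06] g 49.8 tilt [ 0.001 -0.    -1.   ]
shift [ 0.1 -0.7 89.6] rz -0.2
```

View pics/v5.png

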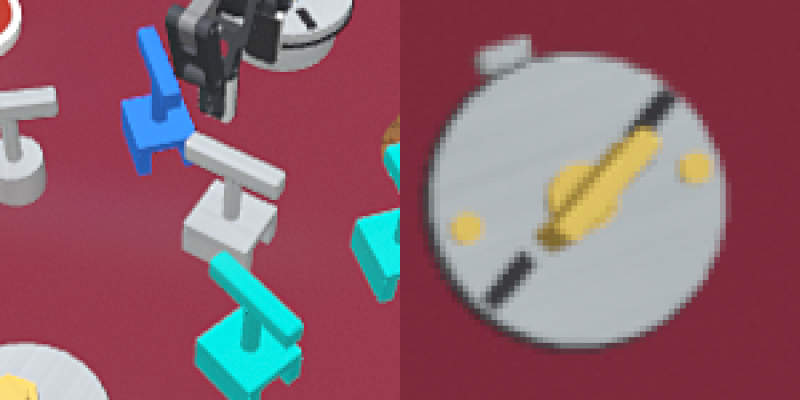

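The nut now lines up with the dashes (right half). The fingers are above the grey slotted wrench at (232,185) in the left half. I'll descend and grip the handle.

>>> play_rows(motion=[[[0,-0.5,8],[0,0,0]],[[0,0,10],[0,0,0]],[[0,0,10],[0,0,0]],[[0,0,10],[0,0,0]],[[0,0,10],[0,0,0]],[[0,0,10],[0,0,0]],[[0,0,10],[0,0,0]],[[0,0,10],[0,0,0]],[[0,0,7],[0,0,0]],[[0,0,3],[0,0,0]],[[0,0,0],[0,0,0]]])

```text
time_s: 9.97
eef_pos: [463.3, -6.5, 65.6]
ee_rot: [-0.001, 0.734, 0.679, -0.0]
force: [-0.6, -0.4, 0.7]
grip_width: 0.586
```

>>> play_rows(motion=[[[0,0,0],[0,0,0]],[[0,0,0],[0,0,0]],[[0,0,0],[0,0,0]],[[0,0,0],[0,0,0]],[[0,0,0],[0,0,0]],[[0,0,0],[0,0,0]],[[0,0,0],[0,0,0]],[[0,0,0],[0,0,0]],[[0,0,0],[0,0,0]],[[0,0,0],[0,0,0]]], fingers=0, squeeze=60)

```text
time_s: 10.8
eef_pos: [463.9, -6.1, 66.8]
ee_rot: [0.0, 0.734, 0.679, 0.0]
force: [-0.6, 2.7, 6.4]
grip_width: 0.155
```

Run:
```python
from h import *
go(463.8,-6.5,195,48)
```

```text
t 10.8 p [463.9  -6.1  66.8] yaw 85.5 q6 -100.8 F [-0.6  2.7  6.4] M [ 0.42  0.11 -0.06] g 13.3 tilt [ 0.001  0.    -1.   ]
shift [  -0.4    0.  -128.2] rz 37.5
```

>>> play_rows(motion=[[[0,0,-5],[0,0,0]],[[0,0,-10],[0,0,0]],[[0,0,-15],[0,0,0]],[[0,0,-15],[0,0,0]],[[0,0,-20],[0,0,0]],[[0,0,-20],[0,0,0]],[[0,0,-20],[0,0,0]],[[0,0,-15],[0,0,0]],[[0,0,-8],[0,0,0]],[[0,0,0],[0,0,4]],[[0,0,0],[0,0,6]],[[0,0,0],[0,0,6]],[[0,0,0],[0,0,6]],[[0,0,0],[0,0,6]],[[0,0,0],[0,0,6]],[[0,0,0],[0,0,3.5]],[[0,0,0],[0,0,0]],[[0,0,0],[0,0,0]]])

```text
time_s: 12.3
eef_pos: [463.3, -6.2, 193.8]
ee_rot: [-0.0, 0.913, 0.408, -0.001]
force: [-0.1, 0.3, -3.2]
grip_width: 0.15
```

Run:
```python
from h import *
go(517.3,-224.7,195,48)
```

```text
t 12.3 p [463.3  -6.2 193.8] yaw 48.2 q6 -63.5 F [-0.1  0.3 -3.2] M [-0.01  0.03  0.03] g 12.8 tilt [-0.001  0.    -1.   ]
shift [-126.7  186.    -1.3] rz 0.2
```

>>> play_rows(motion=[[[-6,9,0],[0,0,0]],[[-10,15,0],[0,0,0]],[[-13,19,0],[0,0,0]],[[-14,20,0],[0,0,0]],[[-14,20,0],[0,0,0]],[[-14,20,0],[0,0,0]],[[-14,20,0],[0,0,0]],[[-13,20,0],[0,0,0]],[[-12,18,0],[0,0,0]],[[-9,14,0],[0,0,0]],[[-5,8,0],[0,0,0]],[[-3,3,0],[0,0,0]],[[0,0,0],[0,0,0]],[[0,0,0],[0,0,0]],[[0,0,0],[0,0,0]]])

```text
time_s: 13.55
eef_pos: [516.9, -224.2, 194.4]
ee_rot: [-0.0, 0.913, 0.408, -0.0]
force: [0.0, -0.6, -2.9]
grip_width: 0.148
```

Run:
```python
from h import *
go(517.3,-224.7,145,48)
a=snap('side')
cv2.imwrite('pics/v6.png',cv2.cvtColor(cv2.resize(a[30:165,220:400],(800,600),interpolation=3),cv2.COLOR_RGB2BGR))
```

```text
t 13.55 p [ 516.9 -224.2  194.4] yaw 48.1 q6 -83.5 F [ 0.  -0.6 -2.9] M [ 0.01 -0.05 -0.02] g 12.6 tilt [-0.  0. -1.]
shift [-0.1  0.6 49.4] rz 0.1
```

View pics/v6.png

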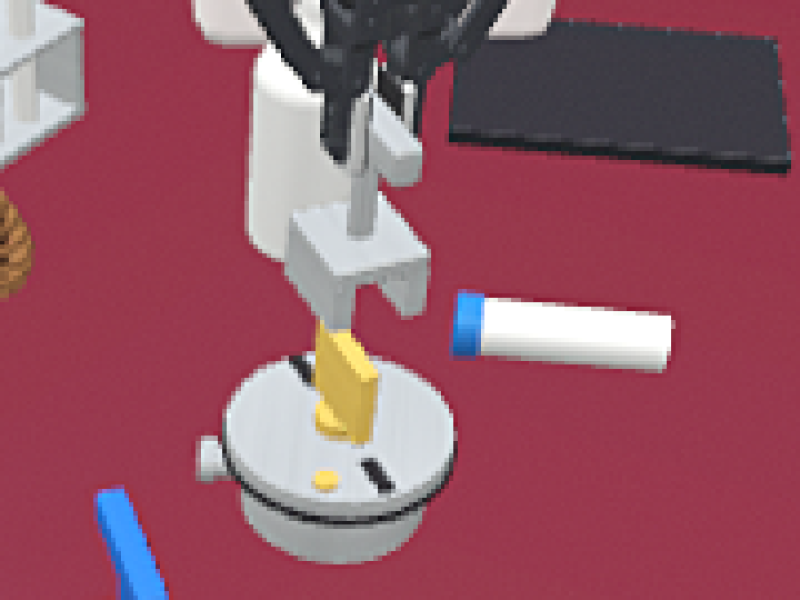

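The wrench at (360,260) hangs upright, with its slot in line above the wings at (345,380). I'll lower it.

>>> play_rows(motion=[[[0,0.5,4],[0,0,0]],[[0,0,7],[0,0,0]],[[0,0,7],[0,0,0]],[[0,0,7],[0,0,0]],[[0,0,7],[0,0,0]],[[0,0,7],[0,0,0]],[[0,0,5],[0,0,0]],[[0,0,3],[0,0,0]],[[0,0,2],[0,0,0]],[[0,0,1],[0,0,0]],[[0,0,0],[0,0,0]],[[0,0,0],[0,0,0]]])

```text
time_s: 14.6
eef_pos: [517.5, -225.5, 144.5]
ee_rot: [0.0, 0.913, 0.407, 0.0]
force: [0.3, -0.4, -2.8]
grip_width: 0.149
```

Run:
```python
from h import *
go(517.3,-224.7,143,48)
```

```text
t 14.6 p [ 517.5 -225.5  144.5] yaw 48.0 q6 -83.5 F [ 0.3 -0.4 -2.8] M [-0.02 -0.03 -0.01] g 12.7 tilt [ 0. -0. -1.]
shift [ 0.4 -0.7  1.5] rz 0.0
```

>>> play_rows(motion=[[[0,0,1],[0,0,0]],[[0,0,0],[0,0,0]],[[0,0,0],[0,0,3]],[[0,0,0],[0,0,4]],[[0,0,0],[0,0,4]],[[0,0,0],[0,0,4]],[[0,0,0],[0,0,4]],[[0,0,0],[0,0,4]],[[0,0,0],[0,0,4]],[[0,0,0],[0,0,4]],[[0,0,0],[0,0,4]],[[0,0,0],[0,0,4]],[[0,0,0],[0,0,3]],[[0,0,0],[0,0,2]],[[0,0,0],[0,0,0]]])

```text
time_s: 15.85
eef_pos: [516.8, -225.8, 143.3]
ee_rot: [0.0, 0.999, 0.035, -0.001]
force: [-3.6, -2.8, -2.3]
grip_width: 0.152
```

Run:
```python
from h import *
go(517.3,-224.7,143,-6)
```

```text
t 15.85 p [ 516.8 -225.8  143.3] yaw 4.0 q6 -39.4 F [-3.6 -2.8 -2.3] M [-0.48  0.8   0.15] g 13.0 tilt [-0.001 -0.001 -1.   ]
shift [ 0.5 -1.1  0.3] rz 10.0
```

>>> play_rows(motion=[[[0,0,0],[0,0,2]],[[0,0,0],[0,0,2]],[[0,0,0],[0,0,2]],[[0,0,0],[0,0,0]]])

```text
time_s: 16.18
eef_pos: [517.0, -225.6, 143.3]
ee_rot: [0.0, 1.0, -0.017, -0.001]
force: [-3.1, -2.1, -2.9]
grip_width: 0.154
```

Run:
```python
from h import *
go(517.3,-224.7,143,-6)
```

```text
t 16.18 p [ 517.  -225.6  143.3] yaw -1.9 q6 -33.5 F [-3.1 -2.1 -2.9] M [-0.42  0.77  0.15] g 13.2 tilt [-0.001 -0.    -1.   ]
shift [ 0.3 -0.9  0.3] rz 4.1
```

>>> play_rows(motion=[[[0,0,0],[0,0,2]],[[0,0,0],[0,0,1]],[[0,0,0],[0,0,1]],[[0,0,0],[0,0,0]]])

```text
time_s: 16.52
eef_pos: [516.6, -225.7, 143.2]
ee_rot: [0.0, 0.999, -0.051, -0.001]
force: [-6.1, -3.2, -1.1]
grip_width: 0.152
```

Run:
```python
from h import *
go(517.3,-224.7,143,-6)
```

```text
t 16.52 p [ 516.6 -225.7  143.2] yaw -5.9 q6 -29.5 F [-6.1 -3.2 -1.1] M [-0.57  1.37  0.12] g 13.0 tilt [-0.002 -0.    -1.   ]
shift [ 0.6 -1.   0.2] rz 0.1
```

>>> play_rows(motion=[[[0,0,0],[0,0,1]],[[0,0,0],[0,0,1]],[[0,0,0],[0,0,0]]])

```text
time_s: 16.77
eef_pos: [516.5, -225.7, 143.2]
ee_rot: [0.0, 0.998, -0.068, -0.001]
force: [-6.8, -3.6, -1.7]
grip_width: 0.155
```

Run:
```python
from h import *
go(517.3,-224.7,143,-6)
```

```text
t 16.77 p [ 516.5 -225.7  143.2] yaw -7.8 q6 -27.6 F [-6.8 -3.6 -1.7] M [-0.64  1.54  0.68] g 13.2 tilt [-0.003 -0.001 -1.   ]
shift [ 0.6 -1.1  0.2] rz -1.8
```

The torque jumped from 0.15 to 0.68 N m, so the stop is reached. I'll ease back, release and rise.

>>> play_rows(motion=[[[0,0,0],[0,0,-1]],[[0,0,0],[0,0,0]]])

```text
time_s: 16.93
eef_pos: [516.5, -225.7, 143.2]
ee_rot: [0.0, 0.998, -0.059, -0.001]
force: [-7.1, -2.7, -1.7]
grip_width: 0.151
```

>>> play_rows(motion=[[[0,0,0],[0,0,0]],[[0,0,0],[0,0,0]],[[0,0,0],[0,0,0]],[[0,0,0],[0,0,0]],[[0,0,0],[0,0,0]],[[0,0,0],[0,0,0]],[[0,0,-5],[0,0,0]],[[0,0,-10],[0,0,0]],[[0,0,-20],[0,0,0]],[[0,0,-25],[0,0,0]],[[0,0,-25],[0,0,0]],[[0,0,-25],[0,0,0]],[[0,0,-15],[0,0,0]],[[-20,0,0],[0,0,0]],[[-30,0,0],[0,0,0]],[[-30,0,0],[0,0,0]],[[-30,0,0],[0,0,0]],[[-20,0,0],[0,0,0]],[[0,0,0],[0,0,0]]], fingers=45)

```text
time_s: 18.52
eef_pos: [386.1, -209.2, 269.7]
ee_rot: [0.001, 0.998, -0.061, 0.0]
force: [0.6, -0.4, 0.9]
grip_width: 0.528
```

Run:
```python
from h import *
go(517.3,-224.7,143,-6)
a=snap('side');b=snap('top')
m=np.hstack([cv2.resize(a[60:170,240:350],(400,400),interpolation=3),cv2.resize(b[137:217,330:410],(400,400),interpolation=3)])
cv2.imwrite('pics/v7.png',cv2.cvtColor(m,cv2.COLOR_RGB2BGR))
```

```text
t 18.52 p [ 386.1 -209.2  269.7] yaw -7.0 q6 -36.8 F [ 0.6 -0.4  0.9] M [-0.04  0.02  0.02] g 45.1 tilt [ 0.001 -0.001 -1.   ]
shift [132.   -0.7 126.8] rz -1.0
```

View pics/v7.png

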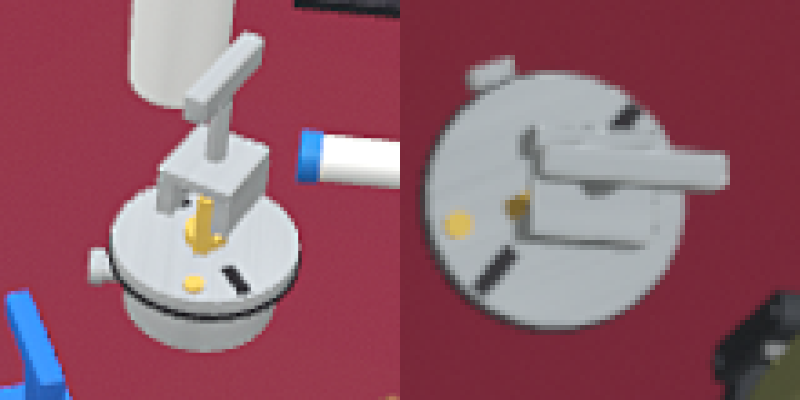

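The wrench stands upright on the nut (left half), and the wing end points at the brass dot near (193,283). I'll check its position and hand in.

Run:
```python
from h import *
k=unproj('top',np.array([[142,163],[328,170]])/5+[330,137]-.4,169);print(k,k.mean(0),np.linalg.norm(k[1]-k[0]))
print(unproj('side',np.array([[222,75]])/400*110+[240,60],160))
print(ctrl.finish_job())
```

```text
[[ 518.05707175 -190.5566541   169.        ]
 [ 513.79129039 -260.39534817  169.        ]] [ 515.92418107 -225.47600113  169.        ] 69.96885078448197
[[ 517.33840329 -227.40610594  160.        ]]
the job is handed in; nothing more can be done
None
```

I completed both steps and handed the job in at about 19 s of the 51 s allowed. The hand-in gives no verdict, so what follows rests on my own measurements.

- **Hand-tight turn:** I turned the wing nut on the right-hand housing with the fingers until its wings lay over the dark dashes, then let go. A top view afterwards showed it lined up.
- **Tightening:** I put the grey slotted T-wrench over the wings and turned it clockwise until the torque jumped from 0.15 to 0.68 N m, which I took as the stop. The last picture shows the visible wing end pointing at its brass dot.
- **Wrench left standing:** The wrench was released upright. The centre of its handle measured about 2 mm from the nut's axis, and the handle length came out at 70.0 mm against the 70 mm given. The picture and the release height put the slot about 20 mm down over the wings.
- **Not disturbed:** The arm was clear of everything at hand-in. I did not touch the socket wrench or the blue and turquoise look-alikes.

No check failed. The side and top views differed by about 2 mm on the wrench position, which is within the calibration.

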